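# Set and latch the cover of a thermostat bath

### The arm

A 6-joint arm with a two-finger parallel gripper is mounted at the origin on the work surface. World frame = base frame: x ahead of the robot, y to its left, z up, the work surface at z = 0. Lengths are in mm, angles in rad, forces in N, time in s.
With the tool pointing down it reaches from about 350 to 775 mm from the base axis. Payload 7.3 kg.
Tool frame: the origin (TCP) lies at the very end of the fingers, on their centre line; the grasp point (between the pads) lies 19 mm behind it; z points along the fingers, y is the line along which they close (so a half turn about z gives the same grasp; the last joint's range is limited). The gripper opens to 92 mm and grips with 3 to 60 N. Pads are 19 mm wide; open, the fingers measure 130 mm over their backs; the gripper's body (75 mm by 190 mm) begins 47 mm behind the grasp point.
Start: joints at [-1.463, 0.342, 1.524, -0, 1.275, -0.146], TCP at [131.841, -508.196, 226.741] pointing down, gripper open.
Joint ranges: [-2.53, 2.53], [-0.77, 2.02], [0.04, 2.7], [-1, 4.14], [0.28, 2.66], [-3.11, 3.11]. Speed limits (rad/s): [2.57, 2.57, 3.14, 3.14, 3.14, 3.14].

### API

Orientations are given as [roll, pitch, yaw] about the fixed x, y, z axes, in that order (R = Rz(yaw) Ry(pitch) Rx(roll)).
In Python, from plant import bot gives the robot as it stands.
- The arm moves only by the tool send_rows, never from a script. Its argument "rows" is a list of rows, each an object of numbers: "x", "y", "z": the shift along the tool's x, y, z in units of 0.2 m (1.0 is 0.2 m); "ax", "ay", "az": the turn, a rotation vector about the tool's x, y, z in units of 60 degrees (1.0 is 60 degrees); "jaw": the opening, from -1 (shut) to 1 (fully open), so that 0 is half open. In form: [{"x": .., "y": .., "z": .., "ax": .., "ay": .., "az": .., "jaw": ..}, ...]. A call has exactly 10 rows; each row is the pose to reach, as a shift and turn from the pose commanded when the call began, along the tool's axes at that moment; what a row does not reach only later rows make up. A row lasts 1/8 s, in which the tool goes at most 62.5 mm and 10.7 degrees, less where a joint would pass 70% of its speed; a pose out of reach is approached as far as the arm can. A call with a number of a shift or a turn outside -1 to 1 is refused whole. A call with a gripper value outside its range is refused whole. The fingers move at their own pace and stop on an object; the grip force is fixed at half the most. Time passes only in rows, so rows that repeat a pose let the fingers close, or fill a call up. It gives the time, the measured TCP pose, the force, the opening and the grip force at its end, in the units of the state.
- bot.get_obs(): the state, without advancing time (a new reading comes with each control period).
- bot.capture(name): name is "scene" or "top" or "wrist"; returns (picture, depth): 420x560x3 uint8, red, green, blue; 420x560 float32, mm along the optical axis (not along the pixel's ray), 0 where there is no reading.
- bot.camera_model(name): a dict with "vertical_fov" (degrees; the focal length in pixels is half the picture's height over the tangent of half this angle, whatever the lens; pixels are square), "cx", "cy" (the principal point, pixels), "k1" (the pictures are not rectified: a ray, as slopes to the right and down, at radius r is drawn at 1 + k1 r^2 times it, then the intrinsics apply), "R" (3x3) and "t" (3): a world point X has camera coordinates R X + t; the wrist camera has in their place "T_tool_cam" (4x4, takes a point from camera to tool coordinates, whose origin is the TCP and whose axes are the flange's). Camera axes: x right, y down, z forward; pixel columns grow to the right and rows downward; lengths in mm; the calibration is good to about 2 mm. A picture is of the moment at which its call begins: read the wrist's pose just before it. camera_model takes no time and is no camera call.
- bot.close_job(): hands the job in; it is judged then, once.
The state is a dict: "time": time; "joint_positions": joint angles; "dq": joint speeds; "tau": joint torques, N m; "tool_pos": TCP position; "tcp_rot": TCP orientation; "contact_force": force on the tool from outside, world axes, zero at the start; "moment": the same for the moment, N m; "grip_width": finger opening in mm; "finger_force": force on a finger pad.
Only numpy, scipy, OpenCV 4.12 (cv2) and the standard library are available. Lean on these libraries where they do the work, as an engineer would, in place of code of your own. Each camera call takes 0.05 s, during which the arm holds its last target. There are 200 camera calls.

### The job

Turn the grey cover of the bench bath until the notch in its rim faces the red pointer on the white collar, the pointer lying within the notch's width. Then swing the yellow latch fully home over the cover, keeping the notch on the pointer. Leave the beaker, the bottle and the jar standing where they are.

Things in the scene. Friction and masses are not known exactly. Their poses are not given: they have to be found in the camera images.
- bath: Round bench bath, fixed to the bench: cream foot 256 mm across, pale jar, white collar 252 mm across on top, and a cream control box in front (to its own -x). Origin on its vertical axis at bench height; z up. Collar top is 140 mm above the bench.
- pointer (a point): Tip of the red pointer painted on the collar top: 106 mm from the bath axis towards the bath's -x, 140 mm above the bench. The pointer is 17 mm long, up to 12 mm wide and points inward. Fixed to the bath.
- cover: Grey round cover, 200 mm across, lying inside the collar, turning freely either way (any number of turns, slight friction, stays where left) about the bath's vertical axis. Origin on that axis, 132 mm above the bench; its rim top is 140 mm and its raised centre (156 mm across) 142 mm above the bench. z up; its own -x points to the middle of its notch.
- notch (a point): Middle of the mouth of the notch in the cover's rim: 100 mm from the axis, 140 mm above the bench. The notch is about 35 mm wide at the rim and 22 mm deep, dark inside, with white rim pieces on both sides.
- post (a point): Centre of the top of the black upright post on the cover, diameter 18 mm, 45 mm tall (from 142 to 187 mm above the bench), 62 mm from the axis, on the far side of the axis from the notch (half a turn from it). A convenient thing to push.
- latch (a joint): Angle of the yellow latch (rad): 0 = closed, against its stop, arm pointing at the bath axis over the cover's rim; grows to 1.9 as it swings open, clockwise seen from above. It stays where left; slight friction.
- latch_pivot (a point): The latch's vertical pivot, on a lug of the collar: 138 mm from the bath axis towards the bath's -y, given at 140 mm above the bench. The arm (18 mm wide, 8 mm thick, top at 152.5 mm; pivot stud to 164 mm) reaches 68 mm out from it.
- latch_pin (a point): Centre of the top of the yellow upright pin on the latch arm: diameter 14 mm, from 152 to 186 mm above the bench, 55 mm from the pivot.
- beaker: Glass beaker standing on the bench, diameter 72 mm, 100 mm tall; origin under its centre. To be left alone.
- reagent: Amber bottle standing on the bench, diameter 64 mm, 140 mm tall; origin under its centre. To be left alone.
- jar: White jar with a blue lid standing on the bench, diameter 72 mm, 90 mm tall; origin under its centre. To be left alone.

How it is judged (in metres and radians):
On the way, in this order (a step that is already met when the one before it is completed fails the run):
1. the notch faces the pointer and the cover is at rest, the latch still open (horizontal distance between notch and pointer below 0.013 m and angular speed of cover below 0.05 rad/s and value of joint latch above 0.8 rad), for 0.2 s.
2. the latch is swung home with the notch still facing the pointer (horizontal distance between notch and pointer below 0.013 m and value of joint latch below 0.15 rad), for 0.2 s.
At the end, for the whole second after the job is handed in: The middle of the notch is within 13 mm (horizontally) of the pointer's tip, which is about 6.4 degrees either way, so that the pointer lies within the notch; the latch is within 0.15 rad of closed; the cover is at rest; beaker, bottle and jar stand upright within 30 mm of where they were (all of step 2 and angular speed of cover below 0.05 rad/s and angle between each of beaker, reagent, jar's own z axis and vertical below 0.2 rad and distance of each of beaker, reagent, jar from where it was at the start of the episode below 0.03 m); the robot touches nothing.
It fails at once if the glass beaker is shifted by more than 30 mm or tipped (distance of beaker from where it was at the start of the episode above 0.03 m or angle between beaker's own z axis and vertical above 0.35 rad).
It fails at once if the amber bottle is shifted by more than 30 mm or tipped (distance of reagent from where it was at the start of the episode above 0.03 m or angle between reagent's own z axis and vertical above 0.35 rad).
It fails at once if the white jar is shifted by more than 30 mm or tipped (distance of jar from where it was at the start of the episode above 0.03 m or angle between jar's own z axis and vertical above 0.35 rad).
It also fails if it takes over 62 s, if anything falls off the work surface, if the arm or the gripper's body presses on something with over 40 N, if the wrist force passes 120 N, or if a joint passes its speed limit or range.

## Working session

There is one attempt and no reset: what is moved stays moved. The work goes in short steps, Python scripts to look and compute and a tool call to move; the robot and the scene stay as the last step left them, time stands still between calls to the robot, and variables do not carry over. Pictures are saved under pics/ and viewed, at most 10 in all, crops included, and the job is handed in when it is done.

Besides the shell and the picture viewer there is one more tool, called as name([rows], argument=value, ...), one row to a line, values as JSON. send_rows: Moves the arm, as the interface text tells. Its arguments: {"type":"object","properties":{"rows":{"type":"array","items":{"type":"object","properties":{"x":{"type":"number","minimum":-1,"maximum":1},"y":{"type":"number","minimum":-1,"maximum":1},"z":{"type":"number","minimum":-1,"maximum":1},"ax":{"type":"number","minimum":-1,"maximum":1},"ay":{"type":"number","minimum":-1,"maximum":1},"az":{"type":"number","minimum":-1,"maximum":1},"jaw":{"type":"number"}}}}},"required":["rows"]}

```bash
ls; mkdir -p pics; python3 - <<'E'
from plant import bot
import cv2,numpy as np
o=bot.get_obs(); print(o['time'],o['tool_pos'],o['tcp_rot'],o['grip_width'])
for n in('scene','top'):
    p,d=bot.capture(n); cv2.imwrite(f'pics/{n}0.png',p[...,::-1]); np.savez(f'pics/{n}0.npz',p=p,d=d)
    m=bot.camera_model(n); print(n,m)
E
```

```text
pics
0.0 [ 131.81836401 -507.75718493  226.04185031] [-3.14005761e+00 -2.32707926e-04  2.53832539e-01] 92.13351303976393
scene {'vertical_fov': 52.69424346632276, 'cx': 284.6145241822328, 'cy': 207.40371095453582, 'k1': -0.11223997304823644, 'R': array([[-0.08426729,  0.99642317,  0.00631613],
       [ 0.83245029,  0.07388111, -0.54915216],
       [-0.54765458, -0.04101769, -0.83569852]]), 't': array([  60.10421062, -420.3813931 , 1390.64360969])}
top {'vertical_fov': 48.153655123825615, 'cx': 274.56575364147216, 'cy': 206.13365517665068, 'k1': -0.04354216490910195, 'R': array([[ 0.00172624, -0.99998255,  0.00564929],
       [-0.98724747, -0.00260348, -0.15917175],
       [ 0.15918368, -0.00530248, -0.98723474]]), 't': array([ -28.35719688,  629.92913524, 1277.58280745])}
```

View pics/scene0.png

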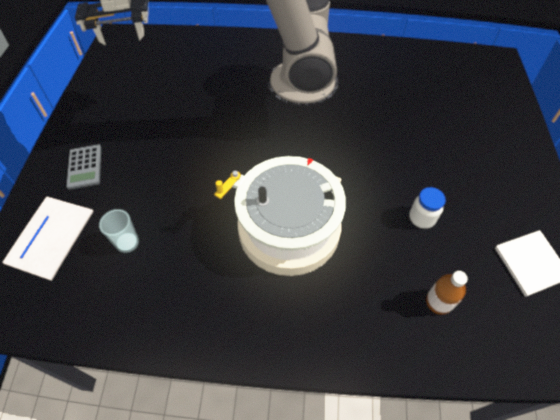

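View pics/top0.png

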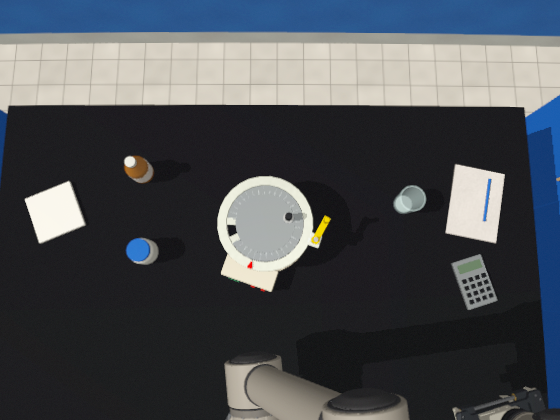

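The top view shows the bath at about (265,223). The red pointer is at (250,265), the notch at (233,230), the black post at (289,216), and the yellow latch runs from (316,240) to (327,218). The beaker, bottle and jar are well clear. Next I'll measure.

```bash
cat > h.py <<'E'
from plant import bot
import cv2,numpy as np
def ray(n,uv,z):
    m=bot.camera_model(n); f=210/np.tan(np.radians(m['vertical_fov']/2))
    K=np.array([[f,0,m['cx']],[0,f,m['cy']],[0,0,1]])
    xy=cv2.undistortPoints(np.float64(uv).reshape(-1,1,2),K,np.array([m['k1'],0,0,0,0]))[:,0]
    d=np.c_[xy,np.ones(len(xy))]@m['R']; c=-m['R'].T@m['t']
    return (c+d*((z-c[2])/d[:,2])[:,None])[:,:2]
def blob(mask):
    n,l,s,c=cv2.connectedComponentsWithStats(mask.astype(np.uint8))
    return [(s[i,4],c[i].round(1)) for i in range(1,n) if s[i,4]>4],l
def hsv(p): return cv2.cvtColor(p,cv2.COLOR_RGB2HSV)
E
python3 - <<'E'
from h import *
for n in('top','scene'):
    p=np.load(f'pics/{n}0.npz')['p']; H=hsv(p).astype(int); h,s,v=H[...,0],H[...,1],H[...,2]
    red=((h<6)|(h>174))&(s>170)&(v>110)
    for a,c in blob(red)[0]: print(n,'red',a,c,ray(n,c,140).round(1))
    yel=(h>20)&(h<33)&(s>150)&(v>120)
    ys,xs=np.where(yel); r=cv2.minAreaRect(np.c_[xs,ys].astype(np.float32)); b=cv2.boxPoints(r)
    print('yel',len(xs),b.round(1).tolist(),ray(n,b,152).round(0).tolist())
    x0,x1,y0,y1=(215,316,174,274) if n=='top' else (232,348,155,258)
    w=(s<60)&(v>190); q=np.zeros_like(w); q[y0:y1,x0:x1]=1
    ys,xs=np.where(w&q); P=ray(n,np.c_[xs,ys],140)
    (c,rad)=cv2.minEnclosingCircle(P.astype(np.float32)); print('circ',c,rad)
    dk=(v<70)&q
    D=blob(dk)
    for a,c in D[0]: print('dark',a,c,ray(n,c,140).round(0),ray(n,c,187).round(0))
    cv2.imwrite(f'pics/{n}c.png',cv2.resize(p[y0-20:y1+20,x0-20:x1+30,::-1],None,fx=4,fy=4,interpolation=2))
a=cv2.imread('pics/topc.png');print(a.shape)
E
```

```text
top red 18 [249.8 265.1] [[461.2  37.2]]
top red 7 [252.1 286.3] [[407.1  30.8]]
top red 7 [262.3 289.9] [[398.    4.6]]
yel 195 [[305.6000061035156, 234.8000030517578], [325.8999938964844, 214.0], [515.0, 399.0], [494.70001220703125, 419.79998779296875]] [[539.0, -107.0], [593.0, -160.0], [127.0, -628.0], [78.0, -573.0]]
circ (550.7919311523438, 11.316544532775879) 148.62620544433594
dark 1741 [257.4 199.9] [[632.  19.]] [[624.  17.]]
dark 38 [288.4 216. ] [[589. -63.]] [[583. -61.]]
dark 73 [231.4 229.5] [[553.  86.]] [[548.  82.]]
dark 562 [303.1 263.3] [[ 466. -101.]] [[464. -97.]]
scene red 16 [309.4 160.1] [[456.8  37.5]]
yel 289 [[70.5999984741211, 39.70000076293945], [95.0, 17.0], [243.6999969482422, 176.89999389648438], [219.1999969482422, 199.60000610351562]] [[32.0, -740.0], [-96.0, -705.0], [531.0, -111.0], [598.0, -157.0]]
circ (596.9163818359375, -11.56773567199707) 154.23167419433594
dark 454 [247.2 161.1] [[ 473. -112.]] [[ 512. -103.]]
dark 937 [337.8 191.7] [[545. 107.]] [[579. 103.]]
dark 376 [235.5 235.5] [[ 679. -109.]] [[ 705. -101.]]
dark 23 [328.7 194.8] [[555.  87.]] [[588.  83.]]
(560, 604, 3)
```

View pics/topc.png

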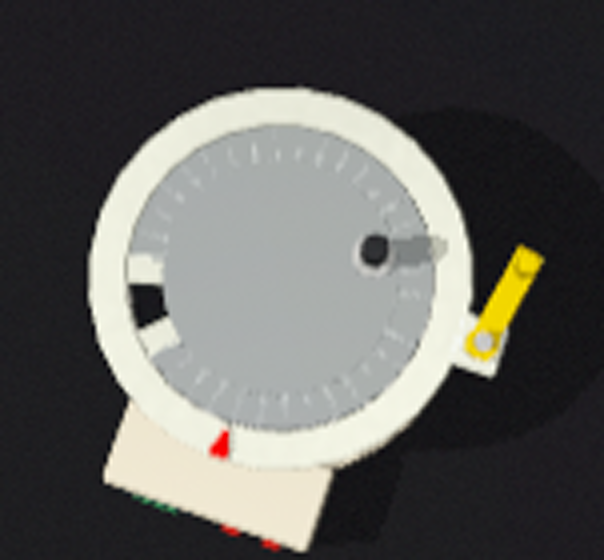

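The crop shows the collar spanning about 88–473 by 87–467 crop pixels, the pivot stud at (484,342), the pin end at (528,260), the post top at (374,250), the notch at (147,305) and the pointer at (220,443). Now I'll compute the positions.

```bash
python3 - <<'E'
from h import *
cr=lambda x,y:((x+.5)/4-.5+195,(y+.5)/4-.5+154)
p=np.load('pics/top0.npz')['p']; H=hsv(p).astype(int); s,v=H[...,1],H[...,2]
print('pix grey',p[223,260],'collar',p[180,265])
m=((v>130)&(v<200)&(s<40)).astype(np.uint8); m[:175]=0;m[275:]=0;m[:,:216]=0;m[:,313:]=0
m=cv2.morphologyEx(m,cv2.MORPH_OPEN,np.ones((3,3)))
cs=max(cv2.findContours(m,0,1)[0],key=len); P=ray('top',cs[:,0],140)
A=np.c_[2*P,np.ones(len(P))]
k=np.ones(len(P),bool)
for _ in range(8):
    x=np.linalg.lstsq(A[k],(P[k]**2).sum(1),rcond=None)[0]; c=x[:2]; R=np.sqrt(x[2]+c@c)
    e=abs(np.hypot(*(P-c).T)-R); k=e<max(2.5,np.median(e)*2)
print('cover fit',c,R,k.sum(),len(k))
E_=ray('top',[cr(88,277),cr(473,277),cr(280,87),cr(280,467)],140); print('collar edges',E_.round(1).tolist(), E_[:2,1].mean(),E_[2:,0].mean())
pt=ray('top',[(249.8,265.1)],140)[0]; piv=ray('top',[cr(484,342)],164)[0]; post=ray('top',[(288.4,216)],187)[0]; nt=ray('top',[cr(147,305)],140)[0]; pin=ray('top',[cr(526,262)],186)[0]
for n,q in dict(pt=pt,piv=piv,post=post,nt=nt,pin=pin).items():
    d=q-c; print(n,q.round(1),'r',np.hypot(*d).round(1),'ang',np.degrees(np.arctan2(d[1],d[0])).round(1))
d=pin-piv;print('latch',np.hypot(*d),np.degrees(np.arctan2(d[1],d[0])))
E
```

```text
pix grey [170 174 173] collar [232 233 217]
cover fit [ 5.72155477e+02 -3.69619545e-01] 100.24982977968541 188 231
collar edges [[570.8, 125.1], [571.4, -127.0], [698.4, 0.1], [447.7, -1.2]] -0.9213725848559591 573.0737337436944
pt [461.2  37.2] r 117.2 ang 161.3
piv [ 526.6 -131.4] r 138.8 ang -109.2
post [582.9 -61.2] r 61.8 ang -80.0
nt [552.5  86.2] r 88.8 ang 102.8
pin [ 575.3 -156.5] r 156.2 ang -88.9
latch 54.76283610500049 -27.284446818072723
```

```bash
cat >> h.py <<'E'
from scipy.spatial.transform import Rotation as Ro
def rel(pose0,targets):
    """pose0/targets: (x,y,z,yaw_deg) tool down -> row numbers"""
    R0=Ro.from_euler('xyz',[180,0,pose0[3]],degrees=True); out=[]
    for t in targets:
        d=R0.inv().apply(np.array(t[:3])-pose0[:3])/200; out.append((*d.round(3),round(-(t[3]-pose0[3])/60,3)))
        print('x %.3f y %.3f z %.3f az %.3f'%out[-1])
E
python3 - <<'E'
from h import *
s=np.array([131.8,-508.2,226.7,14.54]);e=np.array([582.9,-61.2,240,100])
w=[s+(e-s)*k for k in(0,1/3,2/3,1)]
w[1][3]=14.54; w[2][3]=57
for a,b in zip(w,w[1:]): rel(a,[b])
E
```

```text
x 0.915 y -0.532 z -0.022 az -0.000
x 0.915 y -0.532 z -0.022 az -0.708
x 1.034 y 0.225 z -0.022 az -0.717
```

send_rows([
  {"x": 0.2,"y": -0.11,"z": -0.02,"jaw": 0},
  {"x": 0.45,"y": -0.26,"z": -0.02,"jaw": -0.4},
  {"x": 0.7,"y": -0.4,"z": -0.02,"jaw": -0.4},
  {"x": 0.915,"y": -0.53,"z": -0.02,"jaw": -0.4},
  {"x": 0.915,"y": -0.53,"z": -0.02,"az": -0.15,"jaw": -0.4},
  {"x": 0.915,"y": -0.53,"z": -0.02,"az": -0.3,"jaw": -0.4},
  {"x": 0.915,"y": -0.53,"z": -0.02,"az": -0.45,"jaw": -0.4},
  {"x": 0.915,"y": -0.53,"z": -0.02,"az": -0.6,"jaw": -0.4},
  {"x": 0.915,"y": -0.53,"z": -0.02,"az": -0.7,"jaw": -0.4},
  {"x": 0.915,"y": -0.53,"z": -0.02,"az": -0.7,"jaw": -0.4},
])

```text
schema error: expected keys x, y, z, ax, ay, az, jaw
```

```bash
python3 - <<'E'
from h import *
o=bot.get_obs(); print(o['time'],o['tool_pos'],np.degrees(o['tcp_rot']),o['grip_width'])
p=[*o['tool_pos'],np.degrees(o['tcp_rot'][2])]
q=[(p[0]+540)/2,(p[1]-80)/2,300,80]   # hover for a look
rel(p,[q]); rel(q,[[540,-80,300,100]])
E
```

```text
0.1 [ 131.79053906 -507.81250031  226.10721724] [-1.79920720e+02 -1.07637757e-02  1.45414576e+01] 91.59651603561787
x 1.256 y -0.779 z -0.369 az -1.091
x 1.230 y 0.819 z 0.000 az -0.333
```

All keys are required.

send_rows([
  {"x": 0.2,"y": -0.11,"z": -0.02,"ax": 0,"ay": 0,"az": 0,"jaw": 0},
  {"x": 0.45,"y": -0.26,"z": -0.05,"ax": 0,"ay": 0,"az": -0.1,"jaw": -0.4},
  {"x": 0.7,"y": -0.4,"z": -0.1,"ax": 0,"ay": 0,"az": -0.2,"jaw": -0.4},
  {"x": 0.915,"y": -0.53,"z": -0.1,"ax": 0,"ay": 0,"az": -0.3,"jaw": -0.4},
  {"x": 0.95,"y": -0.6,"z": -0.1,"ax": 0,"ay": 0,"az": -0.4,"jaw": -0.4},
  {"x": 1,"y": -0.7,"z": -0.1,"ax": 0,"ay": 0,"az": -0.5,"jaw": -0.4},
  {"x": 1,"y": -0.8,"z": -0.1,"ax": 0,"ay": 0,"az": -0.65,"jaw": -0.4},
  {"x": 1,"y": -0.9,"z": -0.1,"ax": 0,"ay": 0,"az": -0.8,"jaw": -0.4},
  {"x": 1,"y": -1,"z": -0.1,"ax": 0,"ay": 0,"az": -0.95,"jaw": -0.4},
  {"x": 1,"y": -1,"z": -0.1,"ax": 0,"ay": 0,"az": -0.95,"jaw": -0.4},
])

```text
time: 1.35
tool_pos: [275.0, -263.5, 246.7]
tcp_rot: [-3.141, -0.0, 1.249]
contact_force: [-0.1, -0.7, 0.2]
grip_width: 27.9
finger_force: 0.0
```

```bash
python3 - <<'E'
from h import *
o=bot.get_obs(); print(o['time'],o['tool_pos'],np.degrees(o['tcp_rot']),o['grip_width'],bot.camera_model('wrist')['T_tool_cam'])
p=[*o['tool_pos'],np.degrees(o['tcp_rot'][2])]
rel(p,[[582.9,-61.2,260,100]])
E
```

```text
1.35 [ 274.95521605 -263.48776378  246.68668553] [-1.79988365e+02 -6.25239773e-03  7.15362872e+01] 27.91650687038221 [[ 9.39393730e-04 -9.68890164e-01 -2.47489327e-01  6.67218118e+01]
 [ 9.99999486e-01  1.00475143e-03 -1.37785856e-04 -5.75755677e-01]
 [ 3.82164616e-04 -2.47489070e-01  9.68890610e-01 -1.57795826e+02]
 [ 0.00000000e+00  0.00000000e+00  0.00000000e+00  1.00000000e+00]]
x 1.447 y 1.140 z -0.067 az -0.474
```

send_rows([
  {"x": 0.15,"y": 0.12,"z": -0.03,"ax": 0,"ay": 0,"az": -0.05,"jaw": -0.4},
  {"x": 0.3,"y": 0.24,"z": -0.05,"ax": 0,"ay": 0,"az": -0.1,"jaw": -0.4},
  {"x": 0.5,"y": 0.4,"z": -0.07,"ax": 0,"ay": 0,"az": -0.2,"jaw": -0.4},
  {"x": 0.7,"y": 0.55,"z": -0.07,"ax": 0,"ay": 0,"az": -0.3,"jaw": -0.4},
  {"x": 0.85,"y": 0.67,"z": -0.07,"ax": 0,"ay": 0,"az": -0.4,"jaw": -0.4},
  {"x": 1,"y": 0.8,"z": -0.07,"ax": 0,"ay": 0,"az": -0.475,"jaw": -0.4},
  {"x": 1,"y": 0.9,"z": -0.07,"ax": 0,"ay": 0,"az": -0.475,"jaw": -0.4},
  {"x": 1,"y": 1,"z": -0.07,"ax": 0,"ay": 0,"az": -0.475,"jaw": -0.4},
  {"x": 1,"y": 1,"z": -0.07,"ax": 0,"ay": 0,"az": -0.475,"jaw": -0.4},
  {"x": 1,"y": 1,"z": -0.07,"ax": 0,"ay": 0,"az": -0.475,"jaw": -0.4},
])

```text
time: 2.6
tool_pos: [527.9, -138.1, 260.3]
tcp_rot: [-3.141, -0.0, 1.744]
contact_force: [-0.6, 0.6, -0.4]
grip_width: 27.4
finger_force: 0.0
```

```bash
python3 - <<'E'
from h import *
o=bot.get_obs(); print(o['time'],o['tool_pos'],np.degrees(o['tcp_rot']),o['grip_width'])
p=[*o['tool_pos'],np.degrees(o['tcp_rot'][2])]
rel(p,[[582.9,-61.2,260,100]])
E
```

```text
2.6 [ 527.85979838 -138.14810343  260.26402454] [-1.79945537e+02 -2.53443453e-02  9.99472037e+01] 27.436592508204374
x 0.331 y 0.338 z 0.001 az -0.001
```

send_rows([
  {"x": 0.1,"y": 0.1,"z": 0,"ax": 0,"ay": 0,"az": 0,"jaw": -0.4},
  {"x": 0.2,"y": 0.2,"z": 0,"ax": 0,"ay": 0,"az": 0,"jaw": -0.4},
  {"x": 0.3,"y": 0.3,"z": 0,"ax": 0,"ay": 0,"az": 0,"jaw": -0.4},
  {"x": 0.33,"y": 0.34,"z": 0,"ax": 0,"ay": 0,"az": 0,"jaw": -0.4},
  {"x": 0.33,"y": 0.34,"z": 0,"ax": 0,"ay": 0,"az": 0,"jaw": -0.4},
  {"x": 0.33,"y": 0.34,"z": 0,"ax": 0,"ay": 0,"az": 0,"jaw": -0.4},
  {"x": 0.33,"y": 0.34,"z": 0,"ax": 0,"ay": 0,"az": 0,"jaw": -0.4},
  {"x": 0.33,"y": 0.34,"z": 0,"ax": 0,"ay": 0,"az": 0,"jaw": -0.4},
  {"x": 0.33,"y": 0.34,"z": 0,"ax": 0,"ay": 0,"az": 0,"jaw": -0.4},
  {"x": 0.33,"y": 0.34,"z": 0,"ax": 0,"ay": 0,"az": 0,"jaw": -0.4},
])

```text
time: 3.85
tool_pos: [583.7, -61.2, 260.7]
tcp_rot: [-3.142, 0.0, 1.746]
contact_force: [0.4, -0.3, 0.6]
grip_width: 27.5
finger_force: 0.0
```

```bash
cat >> h.py <<'E'
def wcam(o):
    m=bot.camera_model('wrist'); T=np.eye(4); T[:3,:3]=Ro.from_euler('xyz',o['tcp_rot']).as_matrix(); T[:3,3]=o['tool_pos']
    return m,T@m['T_tool_cam']
def wray(o,uv,z):
    m,T=wcam(o); f=210/np.tan(np.radians(m['vertical_fov']/2))
    K=np.array([[f,0,m['cx']],[0,f,m['cy']],[0,0,1]])
    xy=cv2.undistortPoints(np.float64(uv).reshape(-1,1,2),K,np.array([m['k1'],0,0,0,0]))[:,0]
    d=np.c_[xy,np.ones(len(xy))]@T[:3,:3].T; c=T[:3,3]
    return (c+d*((z-c[2])/d[:,2])[:,None])[:,:2]
E
python3 - <<'E'
from h import *
import pickle
o=bot.get_obs(); print(o['time'],o['tool_pos'],np.degrees(o['tcp_rot']))
p,d=bot.capture('wrist'); cv2.imwrite('pics/w1.png',p[...,::-1]); pickle.dump((o,p,d),open('pics/w1.pkl','wb'))
E
```

```text
3.85 [583.65890704 -61.23003568 260.69227074] [-1.79995636e+02  4.90899511e-03  1.00035160e+02]
```

View pics/w1.png

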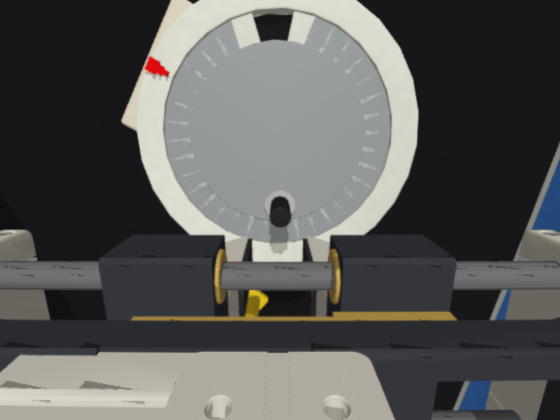

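The wrist view shows the notch at about (274,28), the pointer tip near (169,74), the post base at (280,203) with its top at (281,215), and the cover centred at (278,128). I'll check these against the top-view fit.

```bash
cat >> h.py <<'E'
C=np.array([572.3,-0.6])
def pol(q): d=np.array(q)-C; return np.hypot(*d).round(1),np.degrees(np.arctan2(d[1],d[0])).round(1)
def wmeas(o,p):
    H=hsv(p).astype(int);h,s,v=H[...,0],H[...,1],H[...,2]
    red=((h<6)|(h>174))&(s>170)&(v>110); red[200:]=0
    b=max(blob(red)[0],key=lambda t:t[0]); q=wray(o,[b[1]],140)[0]; print('pointer',b,q.round(1),pol(q))
    # dark pixels on the rim ring 88..98 mm -> notch
    yy,xx=np.mgrid[0:230,0:560]; P=wray(o,np.c_[xx.ravel(),yy.ravel()],136); r=np.hypot(*(P-C).T); k=(r>84)&(r<95)&(v[:230].ravel()<60)
    a=np.arctan2(*(P[k]-C).T[::-1]); print('notch dark',k.sum(),np.degrees(np.angle(np.exp(1j*a).mean())).round(1))
E
python3 - <<'E'
from h import *
import pickle
o,p,d=pickle.load(open('pics/w1.pkl','rb')); wmeas(o,p)
e=wray(o,[(163.5,128),(392,128),(278,238),(278,40)],140); print(e.round(1).tolist())
q=wray(o,[(281,216)],187)[0]; print('post',q,pol(q))
E
```

```text
pointer (np.int32(232), array([155.4,  67.1])) [460.8  38.8] (np.float64(118.3), np.float64(160.5))
notch dark 459 102.0
[[472.0, -10.0], [671.5, 25.5], [590.1, -93.7], [559.5, 77.4]]
post [586.07705208 -58.62613592] (np.float64(59.6), np.float64(-76.6))
```

The wrist and top estimates agree: notch at about 101°, pointer at about 161°. The TCP is already over the post, so I'll lower the open fingers around it.

send_rows([
  {"x": 0,"y": 0,"z": 0.1,"ax": 0,"ay": 0,"az": 0,"jaw": -0.4},
  {"x": 0,"y": 0,"z": 0.2,"ax": 0,"ay": 0,"az": 0,"jaw": -0.4},
  {"x": 0,"y": 0,"z": 0.3,"ax": 0,"ay": 0,"az": 0,"jaw": -0.4},
  {"x": 0,"y": 0,"z": 0.35,"ax": 0,"ay": 0,"az": 0,"jaw": -0.4},
  {"x": 0,"y": 0,"z": 0.4,"ax": 0,"ay": 0,"az": 0,"jaw": -0.4},
  {"x": 0,"y": 0,"z": 0.45,"ax": 0,"ay": 0,"az": 0,"jaw": -0.4},
  {"x": 0,"y": 0,"z": 0.5,"ax": 0,"ay": 0,"az": 0,"jaw": -0.4},
  {"x": 0,"y": 0,"z": 0.52,"ax": 0,"ay": 0,"az": 0,"jaw": -0.4},
  {"x": 0,"y": 0,"z": 0.52,"ax": 0,"ay": 0,"az": 0,"jaw": -0.4},
  {"x": 0,"y": 0,"z": 0.52,"ax": 0,"ay": 0,"az": 0,"jaw": -0.4},
])

```text
time: 5.15
tool_pos: [584.0, -61.2, 157.1]
tcp_rot: [3.141, 0.0, 1.746]
contact_force: [1.0, -0.6, 0.5]
grip_width: 27.6
finger_force: 0.0
```

```bash
python3 - <<'E'
from h import *
o=bot.get_obs(); print(o['time'],o['tool_pos'],np.degrees(o['tcp_rot']),o['contact_force'],o['moment'])
p=[*o['tool_pos'],np.degrees(o['tcp_rot'][2])]; p[2]=156.5
# trailing finger has ~4.7mm play (4.3 deg): TCP goes to -79+60+4.3
a0=pol(p[:2])[1]; print(a0)
A=np.linspace(a0,-15,13)[1:]
rel(p,[[*(C+62*np.array([np.cos(np.radians(a)),np.sin(np.radians(a))])),156.5,100+(a-a0)] for a in A[:6]])
q=[*(C+62*np.array([np.cos(np.radians(A[5])),np.sin(np.radians(A[5]))])),156.5,100+(A[5]-a0)]
print()
rel(q,[[*(C+62*np.array([np.cos(np.radians(a)),np.sin(np.radians(a))])),156.5,100+(a-a0)] for a in A[6:]])
E
```

```text
5.15 [583.95062711 -61.2229394  157.08888607] [1.79959645e+02 2.16770005e-02 1.00039341e+02] [ 0.95275912 -0.56343086  0.49458337] [ 0.01351477 -0.12734401  0.06441995]
-79.1
x 0.000 y 0.029 z 0.000 az -0.088
x 0.005 y 0.058 z 0.000 az -0.177
x 0.012 y 0.086 z 0.000 az -0.266
x 0.022 y 0.113 z 0.000 az -0.355
x 0.034 y 0.139 z 0.000 az -0.444
x 0.048 y 0.164 z 0.000 az -0.534

x 0.002 y 0.029 z 0.000 az -0.089
x 0.006 y 0.057 z 0.000 az -0.178
x 0.013 y 0.085 z 0.000 az -0.267
x 0.023 y 0.113 z 0.000 az -0.356
x 0.035 y 0.139 z 0.000 az -0.445
x 0.050 y 0.164 z 0.000 az -0.534
```

send_rows([
  {"x": 0,"y": 0.015,"z": 0,"ax": 0,"ay": 0,"az": -0.044,"jaw": -0.4},
  {"x": 0,"y": 0.029,"z": 0,"ax": 0,"ay": 0,"az": -0.088,"jaw": -0.4},
  {"x": 0.002,"y": 0.044,"z": 0,"ax": 0,"ay": 0,"az": -0.133,"jaw": -0.4},
  {"x": 0.005,"y": 0.058,"z": 0,"ax": 0,"ay": 0,"az": -0.177,"jaw": -0.4},
  {"x": 0.008,"y": 0.072,"z": 0,"ax": 0,"ay": 0,"az": -0.222,"jaw": -0.4},
  {"x": 0.012,"y": 0.086,"z": 0,"ax": 0,"ay": 0,"az": -0.266,"jaw": -0.4},
  {"x": 0.017,"y": 0.1,"z": 0,"ax": 0,"ay": 0,"az": -0.31,"jaw": -0.4},
  {"x": 0.022,"y": 0.113,"z": 0,"ax": 0,"ay": 0,"az": -0.355,"jaw": -0.4},
  {"x": 0.034,"y": 0.139,"z": 0,"ax": 0,"ay": 0,"az": -0.444,"jaw": -0.4},
  {"x": 0.048,"y": 0.164,"z": 0,"ax": 0,"ay": 0,"az": -0.534,"jaw": -0.4},
])

```text
time: 6.4
tool_pos: [614.2, -46.6, 157.2]
tcp_rot: [-3.14, 0.001, 2.308]
contact_force: [-2.0, -2.1, 1.6]
grip_width: 27.5
finger_force: 1.5
```

send_rows([
  {"x": 0.002,"y": 0.029,"z": 0,"ax": 0,"ay": 0,"az": -0.089,"jaw": -0.4},
  {"x": 0.006,"y": 0.057,"z": 0,"ax": 0,"ay": 0,"az": -0.178,"jaw": -0.4},
  {"x": 0.013,"y": 0.085,"z": 0,"ax": 0,"ay": 0,"az": -0.267,"jaw": -0.4},
  {"x": 0.018,"y": 0.1,"z": 0,"ax": 0,"ay": 0,"az": -0.31,"jaw": -0.4},
  {"x": 0.023,"y": 0.113,"z": 0,"ax": 0,"ay": 0,"az": -0.356,"jaw": -0.4},
  {"x": 0.029,"y": 0.126,"z": 0,"ax": 0,"ay": 0,"az": -0.4,"jaw": -0.4},
  {"x": 0.035,"y": 0.139,"z": 0,"ax": 0,"ay": 0,"az": -0.445,"jaw": -0.4},
  {"x": 0.035,"y": 0.139,"z": 0,"ax": 0,"ay": 0,"az": -0.445,"jaw": -0.4},
  {"x": 0.035,"y": 0.139,"z": 0,"ax": 0,"ay": 0,"az": -0.445,"jaw": -0.4},
  {"x": 0.035,"y": 0.139,"z": 0,"ax": 0,"ay": 0,"az": -0.445,"jaw": -0.4},
])

```text
time: 7.65
tool_pos: [630.5, -22.6, 157.0]
tcp_rot: [-3.141, 0.001, 2.771]
contact_force: [0.2, -3.3, 1.6]
grip_width: 27.6
finger_force: 1.4
```

```bash
python3 - <<'E'
from h import *
import pickle
o=bot.get_obs(); print(o['time'],o['tool_pos'],np.degrees(o['tcp_rot']),o['contact_force'],pol(o['tool_pos'][:2]))
p,d=bot.capture('wrist'); cv2.imwrite('pics/w2.png',p[...,::-1]); pickle.dump((o,p,d),open('pics/w2.pkl','wb'))
wmeas(o,p)
E
```

```text
7.65 [630.4601609  -22.5605493  157.04729165] [-1.79982909e+02  5.21330697e-02  1.58743426e+02] [ 0.16766782 -3.27660053  1.57253073] (np.float64(62.2), np.float64(-20.7))Traceback (most recent call last):
  File "<stdin>", line 5, in <module>
  File "h.py", line 34, in wmeas
    b=max(blob(red)[0],key=lambda t:t[0]); q=wray(o,[b[1]],140)[0]; print('pointer',b,q.round(1),pol(q))
ValueError: max() iterable argument is empty
```

View pics/w2.png

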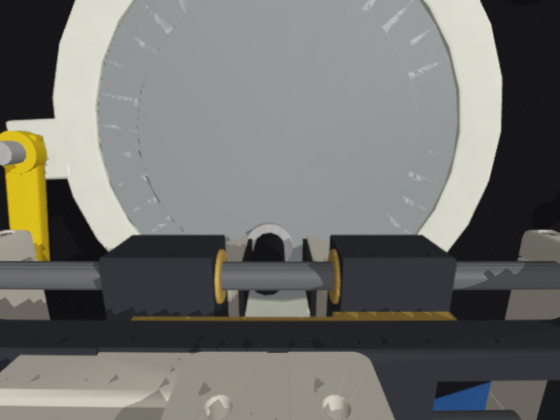

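The post rests against the left finger at about (268,245), roughly 4° behind the tool, and the notch is out of view. I'll push 5° further, back off 4 mm, rise and look.

send_rows([
  {"x": 0,"y": 0.013,"z": 0,"ax": 0,"ay": 0,"az": -0.04,"jaw": -0.4},
  {"x": 0.001,"y": 0.027,"z": 0,"ax": 0,"ay": 0,"az": -0.083,"jaw": -0.4},
  {"x": 0.001,"y": 0.027,"z": 0,"ax": 0,"ay": 0,"az": -0.083,"jaw": -0.4},
  {"x": 0.001,"y": 0.007,"z": 0,"ax": 0,"ay": 0,"az": -0.083,"jaw": -0.4},
  {"x": 0.001,"y": 0.007,"z": -0.05,"ax": 0,"ay": 0,"az": -0.083,"jaw": -0.4},
  {"x": 0.001,"y": 0.007,"z": -0.2,"ax": 0,"ay": 0,"az": -0.083,"jaw": -0.4},
  {"x": 0.001,"y": 0.007,"z": -0.35,"ax": 0,"ay": 0,"az": -0.083,"jaw": -0.4},
  {"x": 0.001,"y": 0.007,"z": -0.52,"ax": 0,"ay": 0,"az": -0.083,"jaw": -0.4},
  {"x": 0.001,"y": 0.007,"z": -0.52,"ax": 0,"ay": 0,"az": -0.083,"jaw": -0.4},
  {"x": 0.001,"y": 0.007,"z": -0.52,"ax": 0,"ay": 0,"az": -0.083,"jaw": -0.4},
])

```text
time: 8.95
tool_pos: [630.2, -20.6, 260.2]
tcp_rot: [-3.142, -0.001, 2.858]
contact_force: [0.6, 0.6, -0.6]
grip_width: 27.1
finger_force: 0.0
```

```bash
python3 - <<'E'
from h import *
import pickle
o=bot.get_obs(); print(o['time'],o['tool_pos'],np.degrees(o['tcp_rot']),pol(o['tool_pos'][:2]))
p,d=bot.capture('wrist'); cv2.imwrite('pics/w3.png',p[...,::-1]); pickle.dump((o,p,d),open('pics/w3.pkl','wb'))
wmeas(o,p)
E
```

```text
8.95 [630.17624932 -20.60426823 260.22484615] [-1.79999951e+02 -5.78654250e-02  1.63751040e+02] (np.float64(61.2), np.float64(-19.1))
pointer (np.int32(15), array([288.,   1.])) [470.2  35.7] (np.float64(108.4), np.float64(160.4))
notch dark 480 158.8
```

View pics/w3.png

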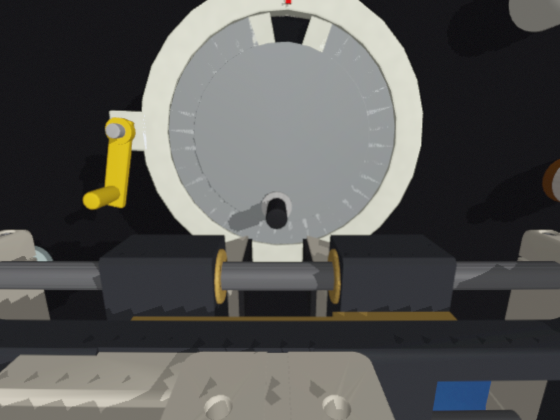

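Pointer and notch are about 2° apart: the notch spans x≈271–306 at the rim and the pointer is at (288,1). That is well inside tolerance and the cover is at rest. Next is the latch: pivot stud at (115,131), pin top near (91,201).

```bash
python3 - <<'E'
from h import *
import pickle
o,p,d=pickle.load(open('pics/w3.pkl','rb'))
a=wray(o,[(115,131)],164)[0]; b=wray(o,[(91,201)],186)[0]; print(a,b,np.hypot(*(b-a)),np.degrees(np.arctan2(*(b-a)[::-1])))
o=bot.get_obs(); p=[*o['tool_pos'],np.degrees(o['tcp_rot'][2])]
rel(p,[[575.3,-156.5,260,143]])
E
```

```text
[ 528.81841479 -127.59721358] [ 575.92551803 -156.43204594] 55.23157370052992 -31.47130869963805
x 0.072 y -0.729 z -0.002 az 0.346
```

send_rows([
  {"x": 0.01,"y": -0.1,"z": 0,"ax": 0,"ay": 0,"az": 0.05,"jaw": -0.4},
  {"x": 0.03,"y": -0.3,"z": 0,"ax": 0,"ay": 0,"az": 0.15,"jaw": -0.4},
  {"x": 0.05,"y": -0.5,"z": 0,"ax": 0,"ay": 0,"az": 0.25,"jaw": -0.4},
  {"x": 0.07,"y": -0.65,"z": 0,"ax": 0,"ay": 0,"az": 0.345,"jaw": -0.4},
  {"x": 0.072,"y": -0.729,"z": 0,"ax": 0,"ay": 0,"az": 0.345,"jaw": -0.4},
  {"x": 0.072,"y": -0.729,"z": 0,"ax": 0,"ay": 0,"az": 0.345,"jaw": -0.4},
  {"x": 0.072,"y": -0.729,"z": 0.05,"ax": 0,"ay": 0,"az": 0.345,"jaw": -0.4},
  {"x": 0.072,"y": -0.729,"z": 0.15,"ax": 0,"ay": 0,"az": 0.345,"jaw": -0.4},
  {"x": 0.072,"y": -0.729,"z": 0.25,"ax": 0,"ay": 0,"az": 0.345,"jaw": -0.4},
  {"x": 0.072,"y": -0.729,"z": 0.3,"ax": 0,"ay": 0,"az": 0.345,"jaw": -0.4},
])

```text
time: 10.25
tool_pos: [575.7, -155.3, 198.9]
tcp_rot: [-3.141, -0.003, 2.499]
contact_force: [0.6, -0.5, -0.1]
grip_width: 27.7
finger_force: 0.0
```

```bash
python3 - <<'E'
from h import *
o=bot.get_obs(); print(o['time'],o['tool_pos'],np.degrees(o['tcp_rot']))
p,d=bot.capture('wrist'); cv2.imwrite('pics/w4.png',p[...,::-1])
p=[*o['tool_pos'],np.degrees(o['tcp_rot'][2])]
rel(p,[[575.5,-156.5,162,143]])
E
```

```text
10.25 [ 575.70949082 -155.2936749   198.85366019] [-1.79971595e+02 -1.44912815e-01  1.43177609e+02]
x -0.003 y -0.005 z 0.184 az 0.003
```

View pics/w4.png

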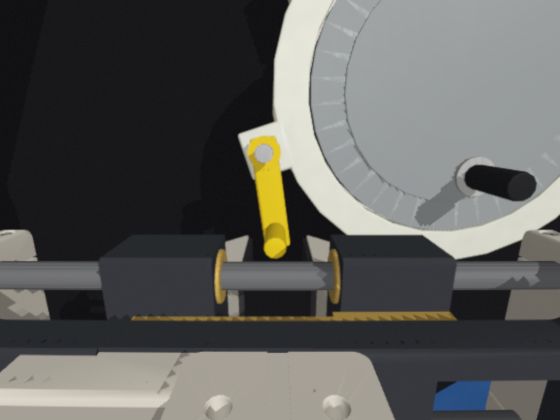

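The pin at (275,248) sits between the fingers. I'll descend and plan the arc about the pivot.

send_rows([
  {"x": 0,"y": 0,"z": 0.04,"ax": 0,"ay": 0,"az": 0,"jaw": -0.4},
  {"x": 0,"y": 0,"z": 0.08,"ax": 0,"ay": 0,"az": 0,"jaw": -0.4},
  {"x": 0,"y": 0,"z": 0.12,"ax": 0,"ay": 0,"az": 0,"jaw": -0.4},
  {"x": 0,"y": 0,"z": 0.16,"ax": 0,"ay": 0,"az": 0,"jaw": -0.4},
  {"x": 0,"y": 0,"z": 0.185,"ax": 0,"ay": 0,"az": 0,"jaw": -0.4},
  {"x": 0,"y": 0,"z": 0.185,"ax": 0,"ay": 0,"az": 0,"jaw": -0.4},
  {"x": 0,"y": 0,"z": 0.185,"ax": 0,"ay": 0,"az": 0,"jaw": -0.4},
  {"x": 0,"y": 0,"z": 0.185,"ax": 0,"ay": 0,"az": 0,"jaw": -0.4},
  {"x": 0,"y": 0,"z": 0.185,"ax": 0,"ay": 0,"az": 0,"jaw": -0.4},
  {"x": 0,"y": 0,"z": 0.185,"ax": 0,"ay": 0,"az": 0,"jaw": -0.4},
])

```text
time: 11.55
tool_pos: [576.0, -156.8, 163.8]
tcp_rot: [-3.142, 0.0, 2.497]
contact_force: [-0.1, -0.7, 0.1]
grip_width: 27.3
finger_force: 0.0
```

```bash
python3 - <<'E'
from h import *
o=bot.get_obs(); print(o['time'],o['tool_pos'],np.degrees(o['tcp_rot']),o['contact_force'])
p=[*o['tool_pos'],np.degrees(o['tcp_rot'][2])]; z=p[2]; V=np.array([527.3,-130.5]); a0=-28
P=lambda a:[*(V+55*np.array([np.cos(np.radians(a)),np.sin(np.radians(a))])),z,143+(a-a0)]
seq=[p]+[P(a) for a in np.linspace(a0,74,21)[1:]]
rel(p,seq[1:11]); print(); rel(seq[10],seq[11:])
E
```

```text
11.55 [ 576.03181855 -156.7575339   163.81932316] [-1.79999059e+02  1.42692410e-02  1.43059663e+02] [-0.08141096 -0.71483201  0.12429851]
x 0.007 y 0.025 z 0.000 az -0.084
x 0.014 y 0.049 z 0.000 az -0.169
x 0.023 y 0.071 z 0.000 az -0.254
x 0.034 y 0.093 z 0.000 az -0.339
x 0.047 y 0.114 z 0.000 az -0.424
x 0.062 y 0.134 z 0.000 az -0.509
x 0.078 y 0.152 z 0.000 az -0.594
x 0.096 y 0.168 z 0.000 az -0.679
x 0.115 y 0.183 z 0.000 az -0.764
x 0.136 y 0.197 z 0.000 az -0.849

x 0.005 y 0.024 z 0.000 az -0.085
x 0.012 y 0.047 z 0.000 az -0.170
x 0.021 y 0.070 z 0.000 az -0.255
x 0.032 y 0.092 z 0.000 az -0.340
x 0.045 y 0.113 z 0.000 az -0.425
x 0.060 y 0.132 z 0.000 az -0.510
x 0.076 y 0.150 z 0.000 az -0.595
x 0.094 y 0.167 z 0.000 az -0.680
x 0.113 y 0.182 z 0.000 az -0.765
x 0.134 y 0.195 z 0.000 az -0.850
```

send_rows([
  {"x": 0.007,"y": 0.025,"z": 0,"ax": 0,"ay": 0,"az": -0.085,"jaw": -0.4},
  {"x": 0.014,"y": 0.049,"z": 0,"ax": 0,"ay": 0,"az": -0.17,"jaw": -0.4},
  {"x": 0.023,"y": 0.071,"z": 0,"ax": 0,"ay": 0,"az": -0.255,"jaw": -0.4},
  {"x": 0.034,"y": 0.093,"z": 0,"ax": 0,"ay": 0,"az": -0.34,"jaw": -0.4},
  {"x": 0.047,"y": 0.114,"z": 0,"ax": 0,"ay": 0,"az": -0.425,"jaw": -0.4},
  {"x": 0.062,"y": 0.134,"z": 0,"ax": 0,"ay": 0,"az": -0.51,"jaw": -0.4},
  {"x": 0.078,"y": 0.152,"z": 0,"ax": 0,"ay": 0,"az": -0.595,"jaw": -0.4},
  {"x": 0.096,"y": 0.168,"z": 0,"ax": 0,"ay": 0,"az": -0.68,"jaw": -0.4},
  {"x": 0.115,"y": 0.183,"z": 0,"ax": 0,"ay": 0,"az": -0.765,"jaw": -0.4},
  {"x": 0.136,"y": 0.197,"z": 0,"ax": 0,"ay": 0,"az": -0.85,"jaw": -0.4},
])

```text
time: 12.8
tool_pos: [578.0, -109.1, 163.8]
tcp_rot: [-3.141, 0.0, -2.893]
contact_force: [1.5, -0.4, 0.1]
grip_width: 27.3
finger_force: 0.6
```

send_rows([
  {"x": 0.005,"y": 0.024,"z": 0,"ax": 0,"ay": 0,"az": -0.085,"jaw": -0.4},
  {"x": 0.012,"y": 0.047,"z": 0,"ax": 0,"ay": 0,"az": -0.17,"jaw": -0.4},
  {"x": 0.021,"y": 0.07,"z": 0,"ax": 0,"ay": 0,"az": -0.255,"jaw": -0.4},
  {"x": 0.032,"y": 0.092,"z": 0,"ax": 0,"ay": 0,"az": -0.34,"jaw": -0.4},
  {"x": 0.045,"y": 0.113,"z": 0,"ax": 0,"ay": 0,"az": -0.425,"jaw": -0.4},
  {"x": 0.06,"y": 0.132,"z": 0,"ax": 0,"ay": 0,"az": -0.51,"jaw": -0.4},
  {"x": 0.076,"y": 0.15,"z": 0,"ax": 0,"ay": 0,"az": -0.595,"jaw": -0.4},
  {"x": 0.094,"y": 0.167,"z": 0,"ax": 0,"ay": 0,"az": -0.68,"jaw": -0.4},
  {"x": 0.113,"y": 0.182,"z": 0,"ax": 0,"ay": 0,"az": -0.765,"jaw": -0.4},
  {"x": 0.134,"y": 0.195,"z": 0,"ax": 0,"ay": 0,"az": -0.85,"jaw": -0.4},
])

```text
time: 14.05
tool_pos: [542.6, -77.8, 163.8]
tcp_rot: [-3.141, -0.0, -2.003]
contact_force: [0.8, -0.6, -0.1]
grip_width: 27.7
finger_force: 0.6
```

```bash
python3 - <<'E'
from h import *
o=bot.get_obs(); t=o['tool_pos']; print(o['time'],t,np.degrees(o['tcp_rot']),o['contact_force'])
V=np.array([527.3,-130.5]); d=t[:2]-V; a=np.degrees(np.arctan2(d[1],d[0])); print(np.hypot(*d),a)
p=[*t,np.degrees(o['tcp_rot'][2])]
rel(p,[[*(V+55*np.array([np.cos(np.radians(k)),np.sin(np.radians(k))])),t[2],p[3]] for k in (74,76,78,80)])
E
```

```text
14.05 [542.60827653 -77.7790047  163.83793305] [-1.79944048e+02 -1.28613566e-02 -1.14771237e+02] [ 0.75656824 -0.59515703 -0.1155542 ]
54.89851250563455 73.80860764112657
x -0.000 y 0.001 z 0.000 az -0.000
x 0.001 y 0.010 z 0.000 az -0.000
x 0.003 y 0.020 z 0.000 az -0.000
x 0.006 y 0.029 z 0.000 az -0.000
```

send_rows([
  {"x": 0,"y": 0.004,"z": 0,"ax": 0,"ay": 0,"az": 0,"jaw": -0.4},
  {"x": 0,"y": 0.008,"z": 0,"ax": 0,"ay": 0,"az": 0,"jaw": -0.4},
  {"x": 0.001,"y": 0.011,"z": 0,"ax": 0,"ay": 0,"az": 0,"jaw": -0.4},
  {"x": 0.002,"y": 0.014,"z": 0,"ax": 0,"ay": 0,"az": 0,"jaw": -0.4},
  {"x": 0.003,"y": 0.017,"z": 0,"ax": 0,"ay": 0,"az": 0,"jaw": -0.4},
  {"x": 0.003,"y": 0.02,"z": 0,"ax": 0,"ay": 0,"az": 0,"jaw": -0.4},
  {"x": 0.003,"y": 0.02,"z": 0,"ax": 0,"ay": 0,"az": 0,"jaw": -0.4},
  {"x": 0.003,"y": 0.02,"z": 0,"ax": 0,"ay": 0,"az": 0,"jaw": -0.4},
  {"x": 0.003,"y": 0.02,"z": 0,"ax": 0,"ay": 0,"az": 0,"jaw": -0.4},
  {"x": 0.003,"y": 0.02,"z": 0,"ax": 0,"ay": 0,"az": 0,"jaw": -0.4},
])

```text
time: 15.3
tool_pos: [539.0, -76.6, 163.8]
tcp_rot: [-3.14, 0.0, -2.006]
contact_force: [5.5, -1.2, -2.2]
grip_width: 27.8
finger_force: 2.5
```

Force rose from 1 N to 5.6 N, so the latch is against its stop. I'll back off to mid-gap, rise and check.

send_rows([
  {"x": 0,"y": -0.015,"z": 0,"ax": 0,"ay": 0,"az": 0,"jaw": -0.4},
  {"x": 0,"y": -0.03,"z": 0,"ax": 0,"ay": 0,"az": 0,"jaw": -0.4},
  {"x": 0,"y": -0.03,"z": 0,"ax": 0,"ay": 0,"az": 0,"jaw": -0.4},
  {"x": 0,"y": -0.03,"z": -0.05,"ax": 0,"ay": 0,"az": 0,"jaw": -0.4},
  {"x": 0,"y": -0.03,"z": -0.15,"ax": 0,"ay": 0,"az": 0,"jaw": -0.4},
  {"x": 0,"y": -0.03,"z": -0.3,"ax": 0,"ay": 0,"az": 0,"jaw": -0.4},
  {"x": 0,"y": -0.03,"z": -0.5,"ax": 0,"ay": 0,"az": 0,"jaw": -0.4},
  {"x": -0.3,"y": -0.3,"z": -0.5,"ax": 0,"ay": 0,"az": 0,"jaw": -0.4},
  {"x": -0.6,"y": -0.6,"z": -0.5,"ax": 0,"ay": 0,"az": 0,"jaw": -0.4},
  {"x": -0.6,"y": -0.6,"z": -0.5,"ax": 0,"ay": 0,"az": 0,"jaw": -0.4},
])

```text
time: 16.55
tool_pos: [699.6, -17.0, 264.1]
tcp_rot: [-3.141, 0.0, -2.005]
contact_force: [0.1, -0.3, 0.3]
grip_width: 27.6
finger_force: 0.0
```

```bash
python3 - <<'E'
from h import *
o=bot.get_obs(); t=o['tool_pos']; print(o['time'],t,np.degrees(o['tcp_rot']),o['joint_positions'])
p,_=bot.capture('top'); np.savez('pics/top1.npz',p=p)
a=cv2.resize(p[150:320,180:380,::-1],None,fx=4,fy=3.5,interpolation=2); a=cv2.resize(p[160:300,185:345,::-1],None,fx=4,fy=4,interpolation=2); cv2.imwrite('pics/top1c.png',a)
E
```

```text
16.55 [699.61411819 -16.97356089 264.14522095] [-1.79962684e+02  1.41115000e-02 -1.14892081e+02] [-1.33664850e-01  6.71103288e-01  8.74958049e-01  4.22904565e-05
  1.59483630e+00 -2.84080762e+00]
```

View pics/top1c.png

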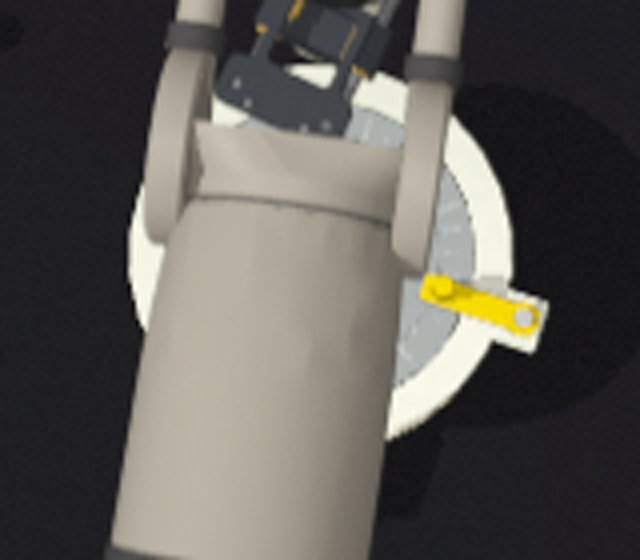

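The latch lies over the rim, with its stud at (524,318) and pin at (440,287). The arm hides the notch, so I'll move it aside and check both.

send_rows([
  {"x": 0.1,"y": -0.04,"z": 0,"ax": 0,"ay": 0,"az": 0,"jaw": -0.4},
  {"x": 0.3,"y": -0.13,"z": 0,"ax": 0,"ay": 0,"az": 0,"jaw": -0.4},
  {"x": 0.5,"y": -0.22,"z": 0,"ax": 0,"ay": 0,"az": 0,"jaw": -0.4},
  {"x": 0.7,"y": -0.3,"z": 0,"ax": 0,"ay": 0,"az": 0,"jaw": -0.4},
  {"x": 0.9,"y": -0.4,"z": 0,"ax": 0,"ay": 0,"az": 0,"jaw": -0.4},
  {"x": 1,"y": -0.4,"z": 0,"ax": 0,"ay": 0,"az": 0,"jaw": -0.4},
  {"x": 1,"y": -0.4,"z": 0,"ax": 0,"ay": 0,"az": 0,"jaw": -0.4},
  {"x": 1,"y": -0.4,"z": 0,"ax": 0,"ay": 0,"az": 0,"jaw": -0.4},
  {"x": 1,"y": -0.4,"z": 0,"ax": 0,"ay": 0,"az": 0,"jaw": -0.4},
  {"x": 1,"y": -0.4,"z": 0,"ax": 0,"ay": 0,"az": 0,"jaw": -0.4},
])

```text
time: 17.85
tool_pos: [690.2, -223.4, 263.8]
tcp_rot: [-3.141, -0.007, -2.024]
contact_force: [-0.1, -0.1, 0.6]
grip_width: 27.6
finger_force: 0.0
```

```bash
python3 - <<'E'
from h import *
o=bot.get_obs(); print(o['time'],o['tool_pos'])
p,_=bot.capture('top'); a=cv2.resize(p[150:290,195:345,::-1],None,fx=4,fy=4,interpolation=2); cv2.imwrite('pics/top2c.png',a)
cr=lambda x,y:((x+.5)/4-.5+185,(y+.5)/4-.5+160)
a=ray('top',[cr(524,318)],164)[0];b=ray('top',[cr(442,286)],186)[0];print(a,b,np.hypot(*(b-a)),np.degrees(np.arctan2(*(b-a)[::-1])),'closed',np.degrees(np.arctan2(*(C-a)[::-1])))
H=hsv(p).astype(int);h,s,v=H[...,0],H[...,1],H[...,2]
red=((h<6)|(h>174))&(s>170)&(v>110)
for A,c in blob(red)[0]: q=ray('top',[c],140)[0]; print('red',A,c,pol(q))
yy,xx=np.mgrid[0:420,0:560]; P=ray('top',np.c_[xx.ravel(),yy.ravel()],136); r=np.hypot(*(P-C).T); k=(r>80)&(r<98)&(v.ravel()<70)
q=P[k]-C; an=np.degrees(np.arctan2(q[:,1],q[:,0])); print(k.sum(),np.histogram(an,bins=np.arange(-180,181,10))[0]); print(np.median(an[(an>140)]))
E
```

```text
17.85 [ 690.22906388 -223.41612497  263.77558595]
[ 526.58399802 -131.43728201] [544.65402993 -78.04515833] 56.367055313326226 71.3021229094574 closed 70.74001721875244
red 20 [249.8 265.4] (np.float64(118.1), np.float64(161.3))
69 [ 0  0  0  0  0  0  0  0  0  0  0  0  0  0  0  0  0  0  0  0  0  0  0  0
  0  0  0  0  0  0  0  0  0 34 35  0]
160.0162712350646
```

View pics/top2c.png

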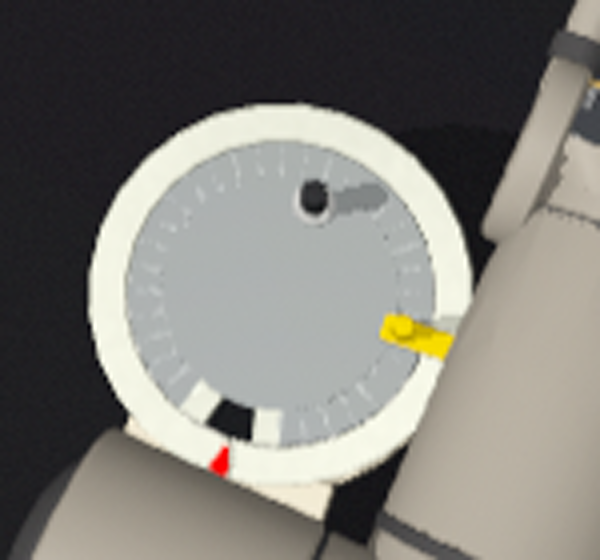

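The notch at (233,420) faces the pointer at (221,460), about 1.3° off. The latch is within 1° of closed and the robot is clear of everything.

```bash
python3 -c "
from plant import bot
print(bot.close_job())"
```

```text
the job is handed in; nothing more can be done
None
```

I turned the cover until its notch faced the pointer (about 1.3° off), swung the latch home to within about 1° of closed, left the beaker, bottle and jar untouched, and handed the job in; no verdict was shown.

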